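Load an inlaid block under the spring flap of a clamping jig

ROBOT

A 6-joint arm with a two-finger parallel gripper is mounted at the origin on the work surface. World frame = base frame: x ahead of the robot, y to its left, z up, the work surface at z = 0. Lengths are in m, angles in rad, forces in N, time in s.
With the tool pointing down it reaches from about 0.225 to 0.875 m from the base axis. Payload 3.4 kg.
Tool frame: the origin (TCP) lies midway between the tips of the shut fingers; the grasp point (between the pads) lies 19 mm behind it (manip.grasp_offset is the distance from the TCP to the grasp point, in m); x points along the fingers, y is the direction in which the jaws open and shut, and the axes are right-handed (so a half turn about x gives the same grasp; the last joint's range is limited). The gripper opens to 85 mm and grips with 20 to 120 N. Pads are 22 mm wide; open, the fingers measure 114 mm over their backs; the gripper's body (76 mm by 85 mm) begins 54 mm behind the grasp point. The pads swing forward as they close: fully open they stand 13 mm farther back than shut.
Start: joints at [1.116, 0.276, 1.505, -0, 1.361, -0.121], TCP at [0.188, 0.543, 0.231] pointing down, gripper open.
Joint ranges: [-2.89, 2.89], [-0.75, 2.08], [0.22, 2.7], [-1.18, 4.32], [0.11, 2.71], [-2.7, 2.7]. Speed limits (rad/s): [2.57, 2.57, 3.14, 3.14, 3.14, 3.14].

INTERFACE

Orientations are given as a unit quaternion [w, x, y, z].
In Python, from rig import manip gives the robot as it stands.
- The arm moves only by the shell command python3 -m creep 'ROWS' [OPENING] [FORCE]. ROWS is a JSON object of lists of equal length, an entry for each row: "delta_pos": the shift along the tool's x, y, z in cm, a list of three; "dr": the turn, a rotation vector about the tool's x, y, z in rad, a list of three. In form: {"delta_pos": [[dx, dy, dz], ...], "dr": [[rx, ry, rz], ...]}. A call has 1 to 10 rows; each row is the pose to reach, as a shift and turn from the pose commanded when the call began, along the tool's axes at that moment; what a row does not reach only later rows make up. A row lasts 1/10 s, in which the tool goes at most 50 mm and 8.59 degrees, less where a joint would pass 70% of its speed; a pose out of reach is approached as far as the arm can. A call with a gripper value outside its range is refused whole. OPENING is the opening, from -1 (shut) to 1 (fully open), set as the call begins (- or left out, the last holds). The fingers move at their own pace and stop on an object; FORCE is the grip in N (left out, the last holds). Time passes only in rows, so rows that repeat a pose let the fingers close. It gives the time, the measured TCP pose, the force and the opening at its end, in the units of the state.
- manip.get_state(): the state, without advancing time (a new reading comes with each control period).
- manip.get_image(name): name is "scene" or "top" or "wrist"; returns a dict with "pixels" (384x512x3 uint8, blue, green, red), "depth" (384x512 float32, m along the optical axis (not along the pixel's ray), 0 where there is no reading), "intrinsics" (3x3 intrinsics, pixels), "rvec" (rotation vector, rad) and "tvec" (3), from world to camera coordinates, as OpenCV has them. Camera axes: x right, y down, z forward; pixel columns grow to the right and rows downward; lengths in m; the calibration is good to about 2 mm. A picture is of the moment at which its call begins.
- manip.sign_off(): hands the job in, once; it reports no verdict.
The state is a dict: "clock": time; "qpos": joint angles; "qd": joint speeds; "effort": joint torques, N m; "position": TCP position; "ee_rot": TCP orientation; "contact_force": force on the tool from outside, world axes, zero at the start; "moment": the same for the moment, N m; "width": finger opening in m.
Only numpy, scipy, OpenCV 4.12 (cv2) and the standard library are available. Lean on these libraries where they do the work, as an engineer would, in place of code of your own. Each camera call takes 0.05 s, during which the arm holds its last target. There are 200 camera calls.

TASK

Push the inlaid wooden block along the lane of the jig until it is fully home against the end stop, while you hold the spring-closed flap open by pressing down its long side bar: one fingertip on the bar, the other behind the block. Keep the flap off the block until the block is home, then let go so that the flap closes down on it, and move clear. Nothing is to be gripped or lifted, and the bottle, the jar and the round disc stay where they are.

Things in the scene. Friction and masses are not known exactly. Their poses are not given: they have to be found in the camera images.
- jig: Fixed clamping jig on a plywood base 262 x 137 x 8 mm, spanning jig x -165 to +97, y -42 to +95 mm. Origin: on the table top under the lane's centre line. x is the push direction along the lane, y points across the lane to the flap's hinge and press bar, z up. The lane floor is the base's top, 8 mm above the table; lane 60 mm wide, y -30 to +30, near end open.
- stop (a point): Middle of the end stop's face at lane-floor height: jig x +75, y 0, 8 mm above the table. The stop is 30 mm tall. When home, the block's front face is against it, so the block's origin is at jig x +35 mm. The lane's two side rails, 14 mm tall above the floor, run back from here to jig x -150.
- hinge (a point): Middle of the flap's hinge shaft (8 mm thick), which runs parallel to the lane at jig y +40 mm, 32 mm above the table, between the lane and the press bar, from jig x -151 to +71. It is carried by steel posts 8 x 12 mm, 38 mm tall above the table, at jig x -155 and +75.
- block: Loose inlaid wooden block, 80 (x) x 56 (y) x 26 mm tall, 60 to 125 g. Origin: centre of its underside; x along its length. It starts lying in the lane, x along the jig's x within 0.02 rad, its front end 5 to 35 mm short of the flap's lip.
- flap (a joint): Angle (rad) of the aluminium flap about its hinge: 0 shut (spring-closed), 0.75 fully open; pressing the bar down opens it. Shut, its lip is lower than the block's top and blocks the lane. From 0.3 it clears the block's top, at 0.55 by about 8 mm. It rests at about 0.28 when closed on the block. The press takes about 4 N at first, 8 N when open.
- press_bar (a point): Middle of the press bar's top face; moves with the flap. Flat strip 170 mm long, jig x -146 to +24, and 32 mm wide. Shut: this point is at jig y +72, 40 mm above the table, outer edge tilted up 0.5 rad (strip y +59 to +87). At 0.55: y +72, 22 mm above the table, almost level. There a fingertip pressing it, sliding along if need be, is level with the block's upper half.
- lip (a point): Underside of the near end of the flap's lip, where the block enters; moves with the flap. The lip is a bar 8 mm thick along the lane, jig x +10 to +68, at jig y +8; shut, its underside is 25 mm above the table (17 mm above the lane floor). With the block home, the block's rear face is still 15 mm short of it.
- glue: Bystander: standing white bottle, 48 mm diameter, 130 mm tall; origin at the centre of its underside. Leave alone.
- jar: Bystander: standing glass jar, 56 mm diameter, 70 mm tall; origin at the centre of its underside. Leave alone.
- disc: Bystander: round wooden disc lying flat, 68 mm diameter, 18 mm thick; origin at the centre of its underside. Leave alone.
Things that resemble listed ones, but are neither listed nor needed, are in the scene too. Leave any black, orange or purple look-alike of the block alone.

How it is judged:
On the way, in this order (a step that is already met when the one before it is completed fails the run):
1. a finger holds the flap open before the block goes under it (value of joint flap above 0.32 rad and contact force between the fingers and flap above 0.3 N and x of block in the frame of jig below -0.026 m), for 0.1 s.
2. the block is half way under the flap while a finger holds the flap open (value of joint flap above 0.32 rad and contact force between the fingers and flap above 0.3 N and x of block in the frame of jig above 0 m), for 0.05 s.
3. the block is home against the stop (gap under 3 mm) while a finger still holds the flap open (value of joint flap above 0.32 rad and contact force between the fingers and flap above 0.3 N and x of block in the frame of jig above 0.032 m), for 0.1 s.
At the end, for the whole second after the job is handed in: The block lies flat in the lane, its front within 3 mm of the end stop and square to it within 0.08 rad, at rest, and the released flap has closed on its top (flap angle 0.22 to 0.34 rad, pressing with over 0.5 N) (x of block in the frame of jig above 0.032 m and z of block in the frame of jig below 0.011 m and angle between the x axis of block and the x axis of jig, either way round below 0.08 rad and angle between block's own z axis and vertical below 0.05 rad and value of joint flap between 0.22 and 0.34 rad and contact force between flap and block above 0.5 N and linear speed of block below 0.01 m/s); the robot touches nothing.
It fails at once if the flap touches the block (over 1 N) before the block is home (more than 5 mm short of the stop) (contact force between flap and block above 1 N and x of block in the frame of jig below 0.03 m).
It fails at once if the block is lifted more than 6 mm off the jig's base (z of block in the frame of jig above 0.014 m).
It fails at once if the block is tipped (angle between block's own z axis and vertical above 0.2 rad).
It fails at once if the bottle, jar or disc is moved more than 20 mm (distance of any of glue, jar, disc from where it was at the start of the episode above 0.02 m).
It also fails if it takes over 45 s, if anything falls off the work surface, if the arm or the gripper's body presses on something with over 40 N, if the wrist force passes 120 N, or if a joint passes its speed limit or range.

## Working session

There is one attempt and no reset: what is moved stays moved. The work goes in short steps, Python scripts to look and compute and a shell command to move; the robot and the scene stay as the last step left them, time stands still between calls to the robot, and variables do not carry over. Pictures are saved under pics/ and viewed, about 8 in all and at most 12, crops included, and the job is handed in when it is done.

```bash
ls; mkdir -p pics
python3 - <<'E'
from rig import manip
import cv2,numpy as np,pickle
s=manip.get_state();print(s)
d={}
for n in ["top","scene"]:
    d[n]=manip.get_image(n); cv2.imwrite(f"pics/{n}0.png",d[n]["pixels"])
    print(n,d[n]["intrinsics"],d[n]["rvec"],d[n]["tvec"])
pickle.dump(d,open("i0.pkl","wb"))
E
```

```text
pics
{'clock': 0.0, 'qpos': array([ 1.11600392e+00,  2.76639882e-01,  1.50615281e+00,  2.11276293e-05,
        1.36071739e+00, -1.21006019e-01]), 'qd': array([-0.00021581,  0.00052733,  0.00048173, -0.00075946,  0.00139079,
        0.00180461]), 'effort': array([ 1.50122396e-03, -4.16768146e+01, -2.45806074e+01,  1.51522968e-04,
        1.08590856e-02,  5.34134060e-06]), 'position': array([0.18814537, 0.54277592, 0.23040629]), 'ee_rot': array([ 0.69708191,  0.11681779,  0.69748088, -0.11811367]), 'contact_force': array([-0.25265932, -0.68486867, -0.13449683]), 'moment': array([ 0.0268935 , -0.02123861,  0.00012932]), 'width': 0.08542874905595794}
top [[411.23518156   0.         252.04908288]
 [  0.         411.23518156 190.3859954 ]
 [  0.           0.           1.        ]] [ 2.11816929 -2.1697191   0.12581965] [0.06928769 0.673659   0.75324185]
scene [[376.57080076   0.         248.62951622]
 [  0.         376.57080076 193.40649796]
 [  0.           0.           1.        ]] [ 1.49435199  1.83377938 -0.952223  ] [ 0.10381662 -0.33732946  1.3562047 ]
```

View pics/top0.png

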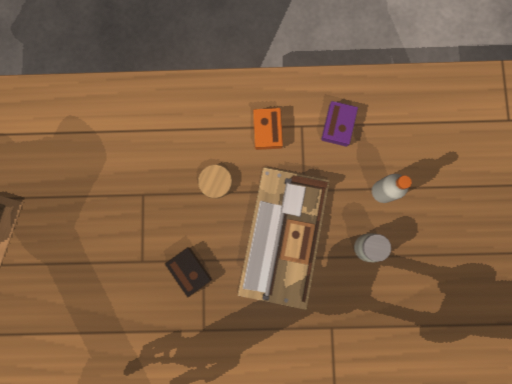

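View pics/scene0.png

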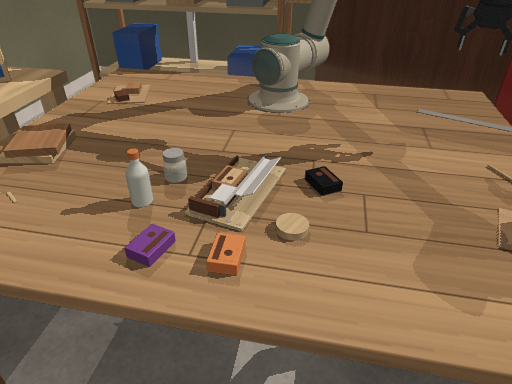

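The top view shows the jig at about (240-328, 168-308), with the stop at its upper end, the bar on its left and the block at (297,242). The jar is at (373,248), the bottle at (390,188) and the disc at (215,181).

```bash
cat > h.py <<'E'
import numpy as np,cv2
def cam(d):
    R=cv2.Rodrigues(np.array(d["rvec"],float))[0]; t=np.array(d["tvec"],float).ravel(); return np.array(d["intrinsics"]),R,t
def cloud(d):
    K,R,t=cam(d); z=d["depth"]; v,u=np.mgrid[:z.shape[0],:z.shape[1]]
    P=np.stack([(u-K[0,2])/K[0,0]*z,(v-K[1,2])/K[1,1]*z,z],-1)
    return (P-t)@R
def ray(d,uv,h):
    K,R,t=cam(d); uv=np.atleast_2d(uv).astype(float)
    r=np.c_[(uv-K[:2,2])/[K[0,0],K[1,1]],np.ones(len(uv))]@R; c=-R.T@t
    return c+r*((h-c[2])/r[:,2])[:,None]
def proj(d,P):
    return cv2.projectPoints(np.atleast_2d(P).astype(float),np.array(d["rvec"],float),np.array(d["tvec"],float),np.array(d["intrinsics"]),None)[0][:,0]
E
python3 - <<'E'
import pickle,cv2,numpy as np
from h import *
d=pickle.load(open("i0.pkl","rb"))["top"]
P=cloud(d)
print("cam",-cam(d)[1].T@cam(d)[2])
z=P[...,2]
sub=z[160:320,230:340]
# base+everything over 4mm, block component
m=((z>0.005)&(z<0.06)).astype(np.uint8); m[:, :232]=0;m[:,335:]=0;m[:155]=0;m[320:]=0
c=max(cv2.findContours(m,0,2)[0],key=cv2.contourArea)
r=cv2.minAreaRect(c);print("foot",r,ray(d,cv2.boxPoints(r),0.008).round(4))
for uv in [(297,232),(297,255),(300,275),(295,295),(262,240),(270,225),(255,270),(292,200),(310,183),(307,200),(373,248),(390,188),(215,181)]: print(uv,P[uv[1],uv[0]].round(4))
im=cv2.resize(d["pixels"][158:318,228:388],None,fx=3.75,fy=3.75,interpolation=2)
hz=np.clip(z[158:318,228:338]*1000/60*255,0,255).astype(np.uint8)
hz=cv2.applyColorMap(cv2.resize(hz,None,fx=3.75,fy=3.75,interpolation=0),2)
cv2.imwrite("pics/c0.png",np.hstack([im[:,:400],hz[:,:400]]))
E
```

```text
cam [0.56813939 0.04087354 0.83757836]
foot ((284.8077087402344, 237.96151733398438), (69.81733703613281, 131.3977813720703), 11.309932708740234) [[ 0.4721  0.0867  0.008 ]
 [ 0.7287  0.0291  0.008 ]
 [ 0.6967 -0.1093  0.008 ]
 [ 0.4432 -0.0468  0.008 ]]
(297, 232) [ 0.5929 -0.0319  0.0364]
(297, 255) [ 0.5489 -0.0304  0.0352]
(300, 275) [ 0.5092 -0.0372  0.0092]
(295, 295) [ 0.4709 -0.0259  0.0092]
(262, 240) [0.5791 0.0362 0.0362]
(270, 225) [0.6079 0.0198 0.033 ]
(255, 270) [0.5225 0.0511 0.038 ]
(292, 200) [ 0.6549 -0.0241  0.0416]
(310, 183) [ 0.6883 -0.0611  0.0357]
(307, 200) [ 0.6578 -0.0571  0.008 ]
(373, 248) [ 0.5594 -0.1674  0.0693]
(390, 188) [ 0.6669 -0.1988  0.0919]
(215, 181) [0.6999 0.1279 0.0182]
```

View pics/c0.png

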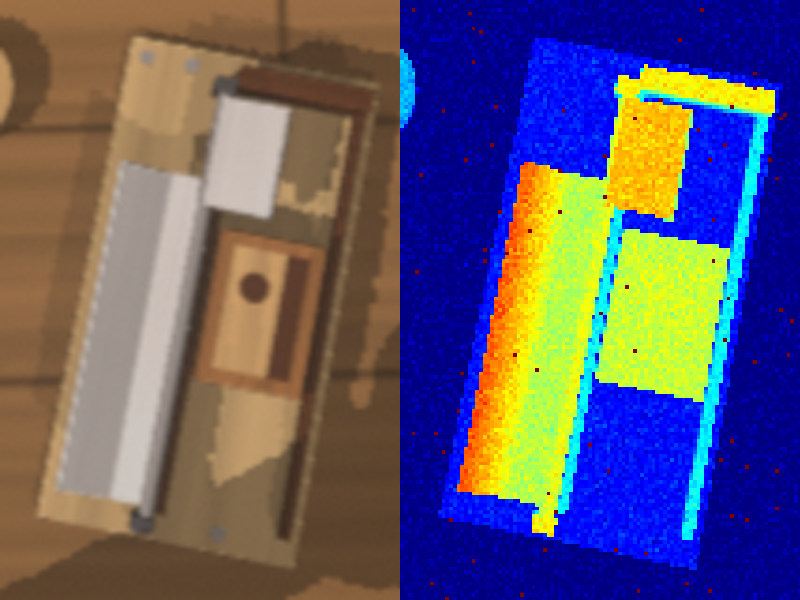

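Run:
```python
import pickle,cv2,numpy as np
from h import *
d=pickle.load(open("i0.pkl","rb"))["top"]
P=cloud(d);z=P[...,2]
W=ray(d,[(263.5,167.9),(328.5,180.7),(238.1,295.9),(307.2,309.2)],0.008)[:,:2];print(W)
J=np.array([[97,95],[97,-42],[-165,95],[-165,-42]])/1000
A=np.c_[J,np.ones(4)]
# rigid fit of base corners
jc,wc=J.mean(0),W.mean(0);H=(J-jc).T@(W-wc);th=np.arctan2(H[0,1]-H[1,0],H[0,0]+H[1,1])
R=np.array([[np.cos(th),-np.sin(th)],[np.sin(th),np.cos(th)]]);o=wc-R@jc
print("yaw",th,"o",o,"res mm",((W-o-(J@R.T))*1000).round(1))
# depth-based footprint in world (4mm+), minAreaRect in world
def rect(m):
    m=cv2.morphologyEx(m.astype(np.uint8),cv2.MORPH_OPEN,np.ones((3,3)))
    c=max(cv2.findContours(m,0,1)[0],key=cv2.contourArea); 
    mm=np.zeros_like(m);cv2.drawContours(mm,[c],-1,1,-1)
    return mm.astype(bool)
roi=np.zeros(z.shape,bool);roi[155:320,232:335]=1
m=rect((z>0.0045)&(z<0.06)&roi); p=P[m&(z<0.0125)&(z>0.004)][:,:2]
r=cv2.minAreaRect(p.astype(np.float32)*1000);print("base",r)
q=((P[...,:2]-o)@R)*1000
mb=(np.abs(z-0.034)<0.006)&roi&(abs(q[...,1])<29)&(q[...,0]<22)
mb=rect(mb);pb=q[mb];print("block rect jig",cv2.minAreaRect(pb.astype(np.float32)),np.median(z[mb]),pb.min(0),pb.max(0))
# rails: lateral check
mr=roi&(abs(z-0.022)<0.004)
for lo,hi in[(-45,-25),(25,36)]:
  s=mr&(q[...,1]>lo)&(q[...,1]<hi)&(q[...,0]<50)&(q[...,0]>-140);print("rail",np.median(q[s],0),q[s].min(0),q[s].max(0),np.polyfit(q[s][:,0],q[s][:,1],1))
ms=roi&(abs(z-.038)<.006)&(q[...,0]>65)&(q[...,1]<25);print("stop",q[ms].min(0),q[ms].max(0))
for n,zz in(("jar",.07),("glue",None),("disc",.018)):pass
np.savez("jig.npz",th=th,o=o)
```

```text
[[ 0.72614407  0.02912464]
 [ 0.69619019 -0.10237325]
 [ 0.47135077  0.0858973 ]
 [ 0.44320847 -0.04879865]]
yaw -0.2141796268586373 o [ 0.61181405 -0.04215855] res mm [[-0.6 -0.9]
 [-1.5  1.4]
 [ 0.6  0.2]
 [ 1.6 -0.7]]
base ((585.6783447265625, -8.873046875), (136.90159606933594, 262.4908447265625), 77.36320495605469)
block rect jig ((-37.367523193359375, 22.49004554748535), (98.4310073852539, 79.9964599609375), 89.63689422607422) 0.03446303851074117 [-77.4954046  -26.94954778] [ 2.36214268 71.85202899]
rail [-47.00785136 -32.18663023] [-139.98286262  -35.97551797] [ 49.9432195  -28.62457527] [-6.86860328e-03 -3.25095173e+01]
rail [-62.12837822  33.22376049] [-139.53304123   28.51802231] [12.31426709 35.95808154] [-8.25439433e-03  3.25666975e+01]
stop [ 65.43245516 -36.2814197 ] [88.43343732 24.61488595]
```

```bash
cat >> h.py <<'E'
from scipy.spatial.transform import Rotation as Ro
TH=-0.2206; O=np.array([.6128,-.0422])
RJ=np.array([[np.cos(TH),-np.sin(TH)],[np.sin(TH),np.cos(TH)]])
def jig(p): p=np.asarray(p); return np.c_[(p.reshape(-1,3)[:,:2]-O)@RJ,p.reshape(-1,3)[:,2]]*1000
def plan(s,xj,yj,z):
    "delta_pos cm and dr to have TCP at jig x,y mm, height z mm, pointing down, jaws across lane"
    q=s["ee_rot"];Rc=Ro.from_quat([q[1],q[2],q[3],q[0]]);best=None
    for sg in(1,-1):
        y=np.r_[sg*RJ[:,1],0];x=np.array([0,0,-1.]);Rt=Ro.from_matrix(np.c_[x,y,np.cross(x,y)])
        dr=(Rc.inv()*Rt).as_rotvec()
        if best is None or np.linalg.norm(dr)<np.linalg.norm(best[0]): best=(dr,sg)
    w=np.r_[O+RJ@[xj/1000,yj/1000],z/1000]
    return (Rc.inv().apply(w-s["position"])*100).round(2),best[0].round(3),best[1]
E
python3 - <<'E'
from rig import manip
from h import *
s=manip.get_state();print(jig(s["position"]),plan(s,-103,38,140))
E
```

```text
[[-542.35754951  477.95126426  230.54705709]] (array([  9.11, -38.74,  48.63]), array([-0.113, -0.   ,  0.002]), 1)
```

```bash
python3 -m creep '{"delta_pos":[[1,-4,5],[2,-8,10],[3,-12,15],[4,-16,20],[5,-20,25],[6,-23,29],[7,-27,34],[8,-31,39],[9,-35,44],[9,-38,48]],"dr":[[0,0,0],[-0.05,0,0],[-0.11,0,0],[-0.11,0,0],[-0.11,0,0],[-0.11,0,0],[-0.11,0,0],[-0.11,0,0],[-0.11,0,0],[-0.11,0,0]]}' 0.46 20
python3 - <<'E'
from rig import manip
from h import *
s=manip.get_state();print(jig(s["position"]),plan(s,-103,38,120),s["qpos"],s["width"])
E
```

```text
clock: 1.1
position: [0.4535, 0.1244, 0.1539]
ee_rot: [0.702, 0.079, 0.703, -0.079]
contact_force: [-0.2, 1.1, -0.6]
width: 0.0625
[[-191.92645534  127.69101523  153.90500587]] (array([ 3.38, -8.94,  8.93]), array([-0.003, -0.001, -0.   ]), 1) [ 1.19340018e-01  1.79964183e-01  1.84189391e+00  3.65805724e-04
  1.12060363e+00 -1.22756803e+00] 0.06251228760548523
```

```bash
python3 -m creep '{"delta_pos":[[0,0,0],[0.5,-3,3],[1,-6,6],[2,-8,8],[2,-8,8],[2,-8,8]],"dr":[[0,0,0],[0,0,0],[0,0,0],[0,0,0],[0,0,0],[0,0,0]]}'
python3 - <<'E'
from rig import manip
from h import *
import pickle
s=manip.get_state();print(jig(s["position"]),plan(s,-103,38,70),s["width"],s["contact_force"])
d={n:manip.get_image(n) for n in("top","wrist","scene")}
pickle.dump(d,open("i1.pkl","wb"))
cv2.imwrite("pics/w1.png",np.hstack([d["wrist"]["pixels"][:, :],d["scene"]["pixels"][100:,140:340].repeat(1,0)[:284] if 0 else cv2.resize(d["scene"]["pixels"][130:250,160:300],(448,384))])[:, :960])
im=cv2.imread("pics/w1.png");cv2.imwrite("pics/w1.png",cv2.resize(im,(800,320)))
E
```

```text
clock: 1.7
position: [0.5128, 0.031, 0.134]
ee_rot: [0.702, 0.08, 0.703, -0.079]
contact_force: [-0.2, -0.3, 0.7]
width: 0.0625
[[-113.65122368   49.57846849  133.97839581]] (array([ 6.39, -1.16,  1.09]), array([-0.004, -0.002, -0.   ]), 1) 0.06246644302011536 [-0.16512186 -0.27634448  0.6825531 ]
```

View pics/w1.png

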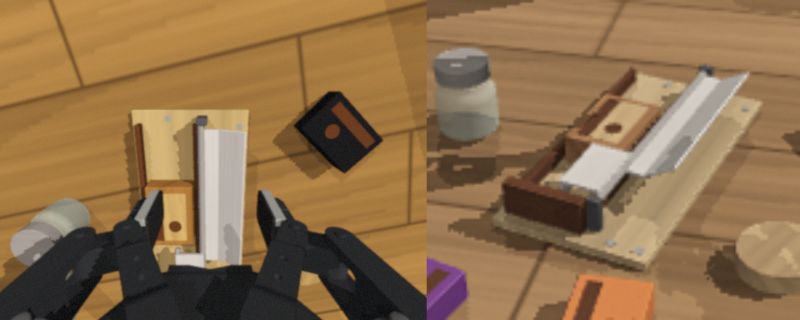

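The wrist view shows the fingertips at about (155,200) and (268,200), straddling the lane and bar. The block (168,215) is in the lane and the flap is shut. Next I measure the tips in the depth data.

Run:
```python
from h import *
import pickle
from rig import manip
s=manip.get_state();t=jig(s["position"])[0]
d=pickle.load(open("i1.pkl","rb"))["wrist"]
P=jig(cloud(d).reshape(-1,3))
P=P[(d["depth"].ravel()>0)]-t
f=P[(P[:,2]>-30)&(P[:,2]<25)&(abs(P[:,1])<70)&(abs(P[:,0])<40)]
for sg in(1,-1):
  g=f[f[:,1]*sg>0]; lo=g[:,2].min();print(sg,len(g),"zmin",np.percentile(g[:,2],[0,1,3,10]))
  for a,b in((-12,0),(0,8),(8,20)):
    k=g[(g[:,2]>a)&(g[:,2]<b)]
    if len(k): print(a,b,len(k),np.percentile(k[:,0],[1,99]).round(1),np.percentile(k[:,1],[1,99]).round(1))
```

```text
1 637 zmin [5.17508413 5.86527029 6.52652651 9.38284018]
0 8 35 [-9.2  9.6] [30.1 30.6]
8 20 389 [-11.6  10.5] [30.  43.4]
-1 642 zmin [4.96131243 5.97906499 7.03801858 9.42494806]
0 8 36 [-10.5   8.9] [-33.4 -31.8]
8 20 386 [-11.9  10. ] [-45.1 -31.8]
```

```bash
python3 -m creep '{"delta_pos":[[0,-0.6,0.6],[2,-1.1,1.1],[4,-1.1,1.1],[6,-1.1,1.1],[6,-1.1,1.1],[6,-1.1,1.1]],"dr":[[0,0,0],[0,0,0],[0,0,0],[0,0,0],[0,0,0],[0,0,0]]}'
python3 - <<'E'
from rig import manip
from h import *
s=manip.get_state();print(jig(s["position"]),plan(s,-103,38,18),s["width"],s["contact_force"])
E
```

```text
clock: 2.45
position: [0.522, 0.0176, 0.0749]
ee_rot: [0.703, 0.079, 0.703, -0.079]
contact_force: [-0.0, -0.2, -0.1]
width: 0.0622
[[-101.68708161   38.46734957   74.88341159]] (array([ 5.69, -0.05, -0.13]), array([-0.003,  0.   , -0.   ]), 1) 0.062237729275634375 [-0.04791981 -0.16312643 -0.1231856 ]
```

```bash
python3 -m creep '{"delta_pos":[[1.5,0,-0.1],[3,0,-0.1],[3.5,0,-0.1],[4,0,-0.1],[4.5,0,-0.1],[4.5,0,-0.1]],"dr":[[0,0,0],[0,0,0],[0,0,0],[0,0,0],[0,0,0],[0,0,0]]}'
python3 - <<'E'
from rig import manip
from h import *
s=manip.get_state();print(jig(s["position"]),plan(s,-103,38,16),s["width"],s["contact_force"])
E
```

```text
clock: 3.05
position: [0.5219, 0.0178, 0.0301]
ee_rot: [0.703, 0.079, 0.702, -0.079]
contact_force: [1.0, 0.1, 3.5]
width: 0.0626
[[-101.81997647   38.62864401   30.11409314]] (array([ 1.41, -0.06, -0.12]), array([-0.003,  0.002, -0.001]), 1) 0.06257140730729137 [1.03116759 0.13997179 3.49715714]
```

```bash
python3 -m creep '{"delta_pos":[[0.5,0,0],[1,0,0],[1.4,0,0],[1.4,0,0],[1.4,0,0]],"dr":[[0,0,0],[0,0,0],[0,0,0],[0,0,0],[0,0,0]]}'
cat > look.py <<'E'
import sys
from rig import manip
from h import *
s=manip.get_state();print(jig(s["position"]).round(1),s["width"],s["contact_force"].round(1),s["ee_rot"].round(3),s["clock"])
d={n:manip.get_image(n) for n in("top","scene","wrist")}
for n in d:
  P=jig(cloud(d[n]).reshape(-1,3)).reshape(384,512,3)
  q=P[...,0];y=P[...,1];z=P[...,2]
  for nm,m in(("bar",(q>-145)&(q<20)&(y>58)&(y<86)&(z>12)&(z<60)),("plate",(q>12)&(q<66)&(y>5)&(y<38)&(z>36)&(z<75))):
    if m.sum()>60:
      a=np.polyfit(y[m],z[m],1); r=z[m]-np.polyval(a,y[m]); k=abs(r)<4
      a=np.polyfit(y[m][k],z[m][k],1);print(n,nm,m.sum(),"slope rad %.3f"%np.arctan(a[0]),"z@72 %.1f z@10 %.1f"%(np.polyval(a,72),np.polyval(a,10)))
  m=(abs(z-34.5)<3)&(y>-26)&(y<26)&(q<5 if len(sys.argv)<3 else q<75)&(q>-95)
  hsv=cv2.cvtColor(d[n]["pixels"],cv2.COLOR_BGR2HSV); m&=hsv[...,1]>70
  if m.sum()>60: print(n,"block x",np.percentile(q[m],[1,99]).round(1),"y",np.percentile(y[m],[1,99]).round(1),m.sum())
w=cv2.resize(d["scene"]["pixels"][120:255,150:330],(800,600),interpolation=2);cv2.imwrite(f"pics/{sys.argv[1]}.png",w)
E
python3 look.py s2
```

```text
clock: 3.55
position: [0.5218, 0.0166, 0.016]
ee_rot: [0.703, 0.078, 0.702, -0.079]
contact_force: [0.1, -2.1, 6.9]
width: 0.0623
[[-101.7   37.5   16. ]] 0.06231178923416161 [ 0.1 -2.1  6.9] [ 0.703  0.078  0.702 -0.079] 3.55
top bar 667 slope rad -0.048 z@72 22.0 z@10 25.0
top plate 442 slope rad -0.334 z@72 34.6 z@10 56.1
top block x [-64.7   0.5] y [-25.3  25.4] 879
scene bar 506 slope rad 0.102 z@72 21.8 z@10 15.5
scene plate 222 slope rad -0.555 z@72 21.4 z@10 59.8
scene block x [-75.7   2.2] y [-25.6  25.3] 335
wrist bar 7171 slope rad 0.366 z@72 27.6 z@10 3.8
wrist block x [-78.2 -37.9] y [-25.8  25.7] 1328
```

View pics/s2.png

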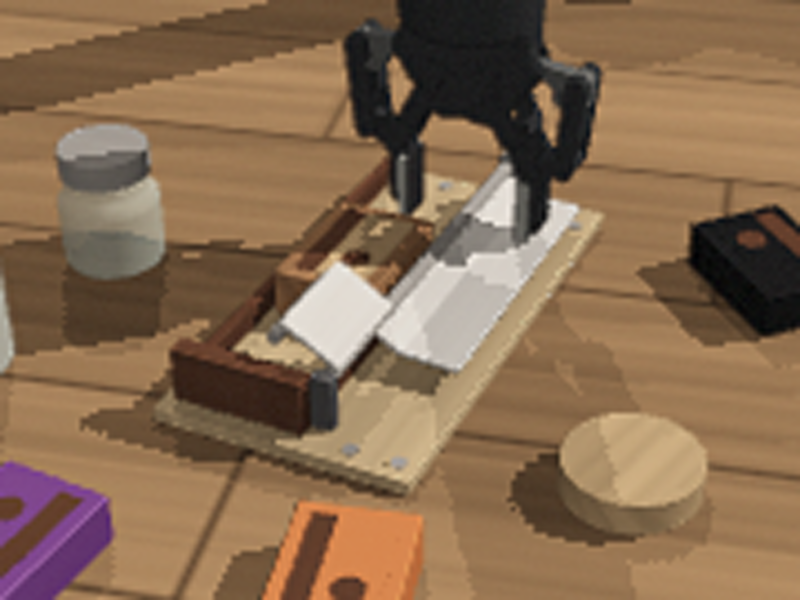

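The flap is open at about 0.55 rad: the bar is level at 22 mm and the plate is raised at (335,310). The left fingertip (408,190) is behind the block, so I push now.

```bash
python3 -m creep '{"delta_pos":[[0,0,0.7],[0,0,1.4],[0,0,2],[0,0,2.6],[0,0,3.2],[0,0,3.8],[0,0,4.4],[0,0,5],[0,0,5.5],[0,0,5.5]],"dr":[[0,0,0],[0,0,0],[0,0,0],[0,0,0],[0,0,0],[0,0,0],[0,0,0],[0,0,0],[0,0,0],[0,0,0]]}'
python3 look.py s3 h
```

```text
clock: 4.7
position: [0.5723, 0.0058, 0.015]
ee_rot: [0.701, 0.079, 0.705, -0.079]
contact_force: [-3.4, 1.3, 5.5]
width: 0.0621
[[-50.1  37.9  15. ]] 0.06212577169385997 [-3.4  1.3  5.5] [ 0.701  0.079  0.705 -0.079] 4.7
top bar 131 slope rad -0.140 z@72 20.7 z@10 29.4
top plate 323 slope rad -0.311 z@72 36.4 z@10 56.3
top block x [30.8 74.9] y [-25.7  22.3] 66
scene bar 455 slope rad 0.223 z@72 22.3 z@10 8.2
scene plate 224 slope rad -0.561 z@72 21.7 z@10 60.6
scene block x [-38.8  40.6] y [-25.4  24.7] 244
wrist bar 13307 slope rad -0.083 z@72 20.8 z@10 25.9
wrist block x [-55.2  13.9] y [-25.6  25.7] 2208
```

View pics/s3.png

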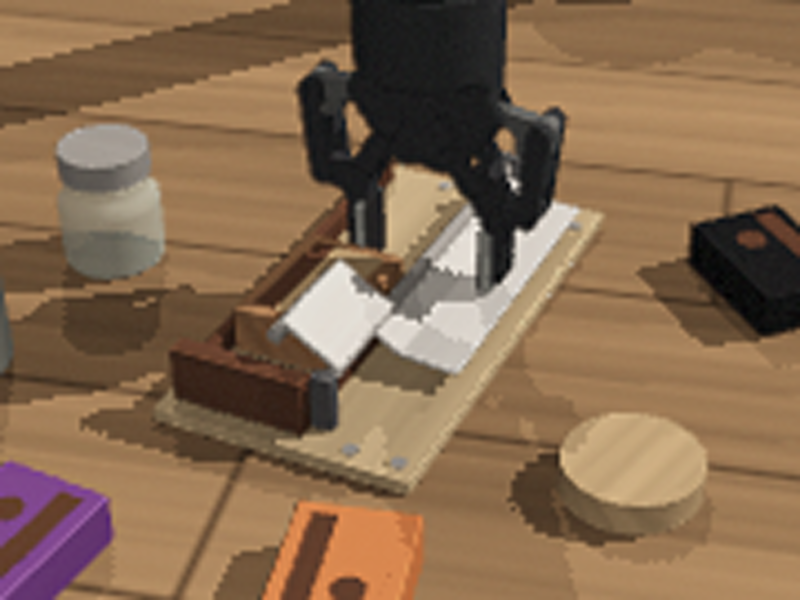

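The block is half-way under (front near (240,320), x about +1 mm) and the flap is still held at about 0.56. I continue slowly.

```bash
python3 -m creep '{"delta_pos":[[0,0,0.6],[0,0,1.1],[0,0,1.6],[0,0,2.1],[0,0,2.5],[0,0,2.9],[0,0,3.1],[0,0,3.3],[0,0,3.4],[0,0,3.4]],"dr":[[0,0,0],[0,0,0],[0,0,0],[0,0,0],[0,0,0],[0,0,0],[0,0,0],[0,0,0],[0,0,0],[0,0,0]]}'
python3 look.py s4 h
```

```text
clock: 5.85
position: [0.6044, -0.0015, 0.0149]
ee_rot: [0.7, 0.079, 0.705, -0.079]
contact_force: [-5.8, 1.1, 7.6]
width: 0.0626
[[-17.1  37.8  14.9]] 0.06260179889153518 [-5.8  1.1  7.6] [ 0.7    0.079  0.705 -0.079] 5.85
top bar 296 slope rad -0.076 z@72 20.9 z@10 25.6
scene bar 429 slope rad 0.230 z@72 23.0 z@10 8.5
scene plate 221 slope rad -0.556 z@72 22.0 z@10 60.5
scene block x [-4.8 71.4] y [-25.7  23. ] 258
wrist bar 16146 slope rad -0.093 z@72 20.6 z@10 26.4
wrist block x [-23.7  47. ] y [-25.7  25.8] 2123
```

```bash
python3 -m creep '{"delta_pos":[[0,0,0.1],[0,0,0.2],[0,0,0.3],[0,0,0.4],[0,0,0.4],[0,0,0.4]],"dr":[[0,0,0],[0,0,0],[0,0,0],[0,0,0],[0,0,0],[0,0,0]]}'
python3 look.py s5 h
```

```text
clock: 6.6
position: [0.606, -0.002, 0.0147]
ee_rot: [0.699, 0.079, 0.707, -0.079]
contact_force: [-9.2, 2.2, 8.6]
width: 0.0623
[[-15.4  37.8  14.7]] 0.062312515992300796 [-9.2  2.2  8.6] [ 0.699  0.079  0.707 -0.079] 6.6
top bar 301 slope rad -0.116 z@72 20.5 z@10 27.7
scene bar 427 slope rad 0.208 z@72 22.1 z@10 9.0
scene plate 222 slope rad -0.526 z@72 23.9 z@10 59.9
scene block x [-5.4 72.1] y [-25.3  25. ] 260
wrist bar 16006 slope rad -0.100 z@72 20.3 z@10 26.5
wrist plate 66 slope rad -0.175 z@72 38.6 z@10 49.6
wrist block x [-17.7  48.4] y [-25.8  25.8] 2090
```

```bash
python3 -m creep '{"delta_pos":[[0,0,0.1],[0,0,0.2],[0,0,0.3],[0,0,0.4],[0,0,0.4],[0,0,0.4]],"dr":[[0,0,0],[0,0,0],[0,0,0],[0,0,0],[0,0,0],[0,0,0]]}'
python3 look.py s6 h
```

```text
clock: 7.35
position: [0.6061, -0.002, 0.0147]
ee_rot: [0.696, 0.08, 0.709, -0.079]
contact_force: [-15.5, 4.1, 15.7]
width: 0.062
[[-15.4  37.7  14.7]] 0.06202779922544821 [-15.5   4.1  15.7] [ 0.696  0.08   0.709 -0.079] 7.35
top bar 317 slope rad -0.113 z@72 20.5 z@10 27.6
scene bar 430 slope rad 0.145 z@72 21.3 z@10 12.3
scene plate 216 slope rad -0.584 z@72 20.5 z@10 61.5
scene block x [-2.7 71.6] y [-25.7  24.3] 262
wrist bar 15915 slope rad -0.102 z@72 20.3 z@10 26.6
wrist plate 64 slope rad -0.158 z@72 39.4 z@10 49.3
wrist block x [-19.2  48.4] y [-25.7  25.8] 2119
```

View pics/s6.png

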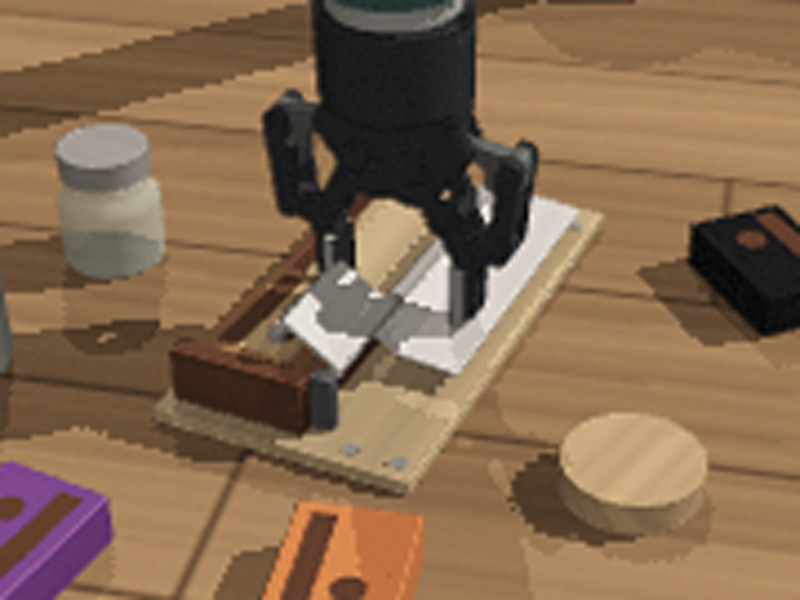

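The tip has stalled at jig x -15.4 with the force rising and the block against the stop at (240,340), so it is home. I back off a little with the flap still held, then lift.

```bash
python3 -m creep '{"delta_pos":[[0,0,-0.4],[0,0,-0.8],[0,0,-1.2],[0,0,-1.4],[0,0,-1.4],[-0.6,0,-1.4],[-1.2,0,-1.4],[-1.8,0,-1.4],[-2.4,0,-1.4],[-3,0,-1.4]],"dr":[[0,0,0],[0,0,0],[0,0,0],[0,0,0],[0,0,0],[0,0,0],[0,0,0],[0,0,0],[0,0,0],[0,0,0]]}'
python3 -m creep '{"delta_pos":[[-2,0,0],[-5,0,0],[-8,0,-2],[-9,0,-6],[-10,0,-10],[-10,0,-14],[-10,0,-14],[-10,0,-14]],"dr":[[0,0,0],[0,0,0],[0,0,0],[0,0,0],[0,0,0],[0,0,0],[0,0,0],[0,0,0]]}'
python3 look.py s7 h
```

```text
clock: 8.5
position: [0.6008, -0.0008, 0.0454]
ee_rot: [0.702, 0.079, 0.703, -0.079]
contact_force: [0.4, 0.6, -0.3]
width: 0.0626
clock: 9.3
position: [0.4645, 0.0304, 0.146]
ee_rot: [0.703, 0.079, 0.702, -0.079]
contact_force: [0.8, 0.0, 0.8]
width: 0.0625
[[-160.6   38.4  146. ]] 0.06250787893277494 [0.8 0.  0.8] [ 0.703  0.079  0.702 -0.079] 9.3
top bar 1229 slope rad 0.217 z@72 30.9 z@10 17.2
top plate 465 slope rad -0.204 z@72 36.0 z@10 48.8
top block x [-5.4 73.3] y [-25.6  24.5] 714
scene bar 399 slope rad 0.225 z@72 29.3 z@10 15.1
scene plate 226 slope rad -0.289 z@72 30.3 z@10 48.7
scene block x [-3.  71.2] y [-25.8  24.9] 239
wrist bar 3232 slope rad 0.220 z@72 30.6 z@10 16.8
wrist block x [-6.3  8.6] y [-25.8  25.2] 223
```

View pics/s7.png

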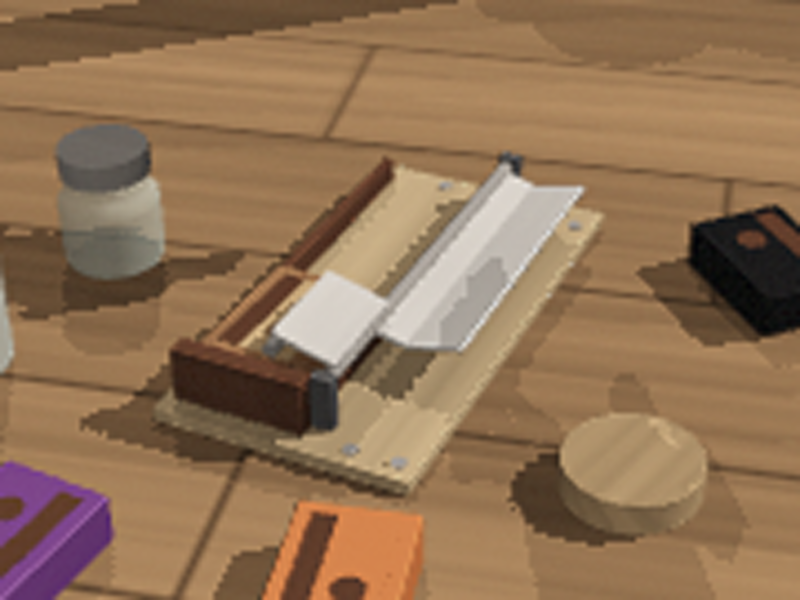

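The flap rests at about 0.28 rad on the block (bar tilted 0.22). The block is against the stop at (200,345) and the arm is clear, so I hand in.

```bash
python3 -c "
from rig import manip
print(manip.sign_off())"
```

```text
the job is handed in; nothing more can be done
None
```

The block is home against the end stop with the flap closed on top of it, and I handed the job in at about 9.5 s. I held the bar down with one fingertip, with the flap at about 0.55 rad, and pushed the block along the lane with the other. I then backed off, let the flap close and moved clear.

**Block home:** the pushing tip stalled at jig x -15.4 mm while the push force rose from 9 to 15 N. In the last top view the block's rear edge is at -5.4 mm (nominal -5).

**Flap:** the bar's tilt is 0.22 rad in all three views, which puts the flap at about 0.28 rad. The plate's slope agreed less well: the scene view fits 0.28 rad, but the top view, disturbed by edge pixels, gives 0.20 rad.

**Clear of the scene:** the arm stands about 15 cm above the table with roughly zero contact force. The disc, jar and look-alikes near the jig look undisturbed. The bottle is only partly in my last crops, but the arm never went near it.

I did not measure two things directly: the flap's pressing force on the block, and the block's squareness, for which I relied on the stall against the stop and the guide rails.

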